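# Knock the wax puck out of the flip mould

## Task

Knock the round surf-wax puck out of its mould: swing the round mould's hinged tray right over and let it drop so that it raps on its strike blocks and the stuck puck falls flat onto the board underneath. Then swing the empty tray back to where it was, open side up, leaving the puck lying on the board. Leave the oblong wax mould, the dive light, the snorkel and the shell dish alone.

Things in the scene. Friction and masses are not known exactly. Their poses are not given: they have to be found in the camera images.
- round_tray (a joint): Swing angle (rad) of the tray with the round cup (72 mm across): 0 = open side up on its strike blocks (start), 3.14 = turned right over on the blocks of the other half. The 0.3 kg tray swings freely and falls to whichever side of upright (1.57) it leans. Hinge axis: level, 46 mm above the cabinet top, crossing the board 55 mm from the landing point towards where the handle starts.
- round_handle (a point): Middle of the round tray's handle: a level wooden bar 12 mm thick at the free end, parallel to the hinge axis (point x) and 155 mm from it; 46 mm above the cabinet top (36 above the board under it) at either end of the swing. Free over 74 mm between two 12 mm high side rails and 58 mm clear of the cup; it may turn between gripping fingers.
- round_landing (a point): Landing point of the puck, on the fixed plywood board of the round mould (112 x 390 x 10 mm, hinge across its middle), 10 mm above the cabinet top: the middle of the half that is empty at the start, below the turned-over cup, whose rim is then 26 mm above the board. x along the hinge axis, y along the board to where the handle starts, z up.
- puck_center (a point): Centre of the round ivory wax puck, 60 mm across, 15 mm thick, 42 g (z its axis). Starts in the round cup, flush with the rim, held by three sprung nubs. It stays stuck when the tray is turned and lowered slowly; it comes out when the tray is let go just past upright and drops freely on the blocks (the handle falling under 110 mm may not do). If still stuck, lift and drop again.
- oblong_tray (a joint): Swing angle of the other mould's tray, built alike but with an oblong pocket (72 x 60 mm) holding an oblong wax bar. To be left at 0. Which of the two moulds stands nearer the robot varies.
- dive_light: bystander: black rubberised dive light standing on its head, 57 mm across, 132 mm tall; origin at the centre of its foot
- snorkel: bystander: folded snorkel lying flat, about 270 x 120 x 22 mm; origin near the middle of its straight tube, on the underside
- shell_dish: bystander: white ceramic shell-shaped dish, about 145 mm across, 33 mm tall; origin at the centre of its underside
There are look-alikes about, which are no part of the job. What is shaped like the part that bears puck_center but blue is not meant.

How it is judged:
On the way, in this order (a step that is already met when the one before it is completed fails the run):
1. the round tray is swung past upright with the puck still in its cup (value of joint round_tray between 1.75 and 2.9 rad and height (world z) of puck_center above 0.06 m).
2. the tray is turned right over and the puck has dropped onto the board beneath it (value of joint round_tray above 2.8 rad and height (world z) of puck_center below 0.024 m and horizontal distance between puck_center and round_landing below 0.03 m), for 0.1 s.
At the end, for the whole second after the job is handed in: The round tray lies back on its starting side (within 0.1 rad), the puck lies flat (within 10 degrees) on the board within 30 mm of the landing point, and the oblong tray is down (value of joint each of round_tray, oblong_tray below 0.1 rad and horizontal distance between puck_center and round_landing below 0.03 m and height (world z) of puck_center below 0.024 m and angle between the z axis of puck_center and the z axis of round_landing, either way round below 0.17 rad); the robot touches nothing.
It fails at once if the oblong mould's tray is lifted (value of joint oblong_tray above 0.3 rad).
It fails at once if a bystander is moved more than 30 mm (distance of any of dive_light, snorkel, shell_dish from where it was at the start of the episode above 0.03 m).
It also fails if it takes over 54 s, if anything falls off the work surface, if the arm or the gripper's body presses on something with over 40 N, if the wrist force passes 120 N, or if a joint passes its speed limit or range.

## Robot

A 7-joint arm with a two-finger parallel gripper is mounted at the origin on the work surface. World frame = base frame: x ahead of the robot, y to its left, z up, the work surface at z = 0. Lengths are in m, angles in rad, forces in N, time in s.
With the tool pointing down it reaches from about 0.4 to 0.875 m from the base axis. Payload 6.5 kg.
Tool frame: the origin (TCP) lies at the very end of the fingers, on their centre line; the grasp point (between the pads) lies bot.grasp_offset behind it (bot.grasp_offset is the distance from the TCP to the grasp point, in m); z points along the fingers, y is the direction in which the jaws open and shut (so a half turn about z gives the same grasp; the last joint's range is limited). The gripper opens to 85 mm and grips with 20 to 120 N. Pads are 22 mm wide; open, the fingers measure 114 mm over their backs; the gripper's body (76 mm by 85 mm) begins 54 mm behind the grasp point. The pads swing forward as they close: fully open they stand 13 mm farther back than shut.
Start: joints at [-1.225, 0.536, -0.004, 1.538, 0.003, 1.067, -0.071], TCP at [0.26, 0.596, 0.193] pointing down, gripper open.
Joint ranges: [-2.7, 2.7], [-0.37, 2.16], [-1.27, 1.26], [0.24, 2.4], [-1.31, 4.45], [0.19, 1.91], [-2.76, 2.76]. Speed limits (rad/s): [2.39, 2.39, 3.14, 3.14, 3.14, 3.14, 3.14].

## Interface

Orientations are given as a unit quaternion [x, y, z, w].
In Python, from plant import bot gives the robot as it stands. The module is installed in compiled form; this text tells all that it offers.
- The arm moves only by the shell command python3 -m creep 'ROWS' [FORCE]. ROWS is JSON, a list that holds one entry, the list of rows, each a list of 7 numbers: the turn, a rotation vector about the tool's x, y, z in rad, then the shift along the tool's x, y, z in mm, then the opening, from -1 (shut) to 1 (fully open). A call has exactly 5 rows; each row is the pose to reach, as a shift and turn from the pose commanded when the call began, along the tool's axes at that moment; what a row does not reach only later rows make up. A row lasts 1/12 s, in which the tool goes at most 41.7 mm and 7.16 degrees, less where a joint would pass 70% of its speed; a pose out of reach is approached as far as the arm can. A call with a gripper value outside its range is refused whole. The fingers move at their own pace and stop on an object; FORCE is the grip in N (left out, the last holds). Time passes only in rows, so rows that repeat a pose let the fingers close, or fill a call up. It gives the time, the measured TCP pose, the force and the opening at its end, in the units of the state.
- bot.get_state(): the state, without advancing time (a new reading comes with each control period).
- bot.capture(name): name is "scene" or "side" or "wrist"; returns a dict with "color" (400x640x3 uint8, red, green, blue), "intrinsics" (3x3 intrinsics, pixels), "R" (3x3) and "t" (3): a world point X has camera coordinates R X + t. Camera axes: x right, y down, z forward; pixel columns grow to the right and rows downward; lengths in m; the calibration is good to about 2 mm. A picture is of the moment at which its call begins. There is no depth.
- bot.close_job(): hands the job in, once; it reports no verdict.
The state is a dict: "t": time; "joint_pos": joint angles; "joint_velocities": joint speeds; "joint_efforts": joint torques, N m; "ee_pos": TCP position; "tool_rot": TCP orientation; "wrist_force": force on the tool from outside, world axes, zero at the start; "moment": the same for the moment, N m; "opening": opening from 0.0 (shut) to 1.0 (fully open).
Only numpy, scipy, OpenCV 4.12 (cv2) and the standard library are available. Lean on these libraries where they do the work, as an engineer would, in place of code of your own. Each camera call takes 0.05 s, during which the arm holds its last target. There are 200 camera calls.

## Working session

There is one attempt and no reset: what is moved stays moved. The work goes in short steps, Python scripts to look and compute and a shell command to move; the robot and the scene stay as the last step left them, time stands still between calls to the robot, and variables do not carry over. Pictures are saved under pics/ and viewed, about 8 in all and at most 12, crops included, and the job is handed in when it is done.

```bash
mkdir -p pics; python3 - <<'E'
from plant import bot
import cv2,numpy as np
s=bot.get_state();print(s['t'],s['ee_pos'],s['tool_rot'],s['opening'],bot.grasp_offset)
for n in("scene","side"):
    c=bot.capture(n);cv2.imwrite(f"pics/{n}0.png",c["color"][:,:,::-1]);np.savez(f"pics/{n}0.npz",**{k:c[k] for k in("intrinsics","R","t")})
    print(n,c["intrinsics"].tolist(),(-c["R"].T@c["t"]).round(3),c["R"].round(3).tolist())
E
```

```text
0.0 [0.25989638 0.59500845 0.19261897] [ 2.04415292e-01  9.78883867e-01 -8.65905799e-04 -1.17406340e-04] 1.003138892755915 0.0187
scene [[465.2269262451675, 0.0, 319.5835394458375], [0.0, 465.2269262451675, 215.7173182594658], [0.0, 0.0, 1.0]] [ 1.256 -0.11   1.335] [[0.123, 0.992, -0.011], [0.83, -0.109, -0.547], [-0.544, 0.059, -0.837]]
side [[474.5996330162494, 0.0, 328.01621825565076], [0.0, 474.5996330162494, 190.26246462965165], [0.0, 0.0, 1.0]] [ 0.055 -0.763  0.895] [[0.905, -0.424, 0.021], [-0.285, -0.643, -0.711], [0.315, 0.637, -0.703]]
```

View pics/scene0.png

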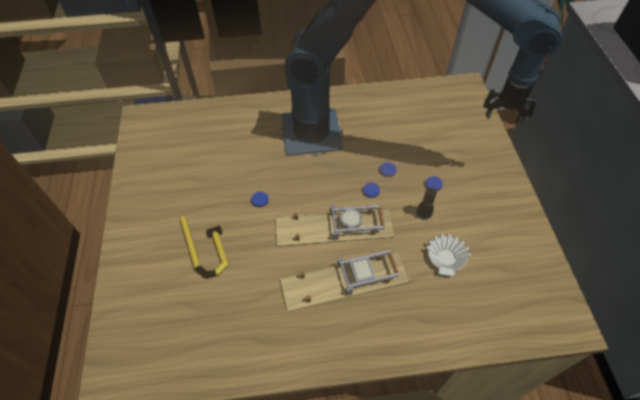

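View pics/side0.png

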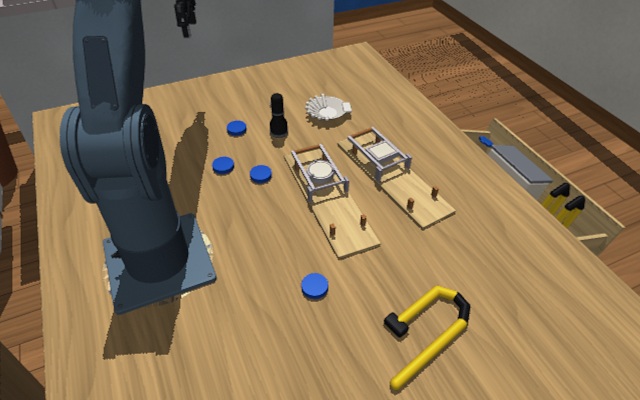

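The round puck is at scene (350,217), in the mould nearer the robot; in the side view it is at (320,170). Possible mix-ups: the oblong bar at scene (362,270), and the blue discs at (260,199), (371,190), (388,170) and (433,184). I'll check with a close crop from both views.

```bash
python3 - <<'E'
import cv2,numpy as np
a=cv2.imread("pics/scene0.png")[190:260,265:405];b=cv2.imread("pics/side0.png")[135:265,280:390]
a=cv2.resize(a,None,fx=5,fy=5,interpolation=cv2.INTER_CUBIC);b=cv2.resize(b,None,fx=4.5,fy=4.5,interpolation=cv2.INTER_CUBIC)
cv2.imwrite("pics/c1.png",a);cv2.imwrite("pics/c2.png",b)
E
```

```text
(no output)
```

View pics/c1.png

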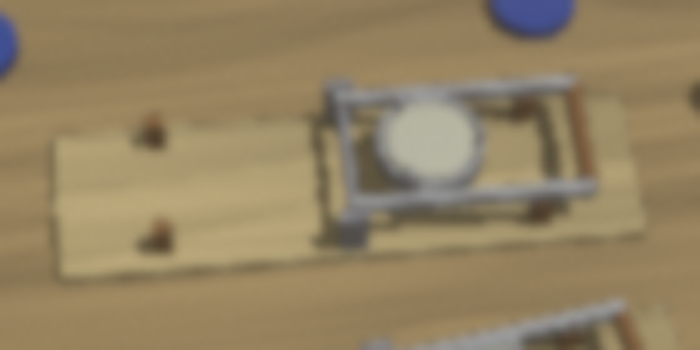

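View pics/c2.png

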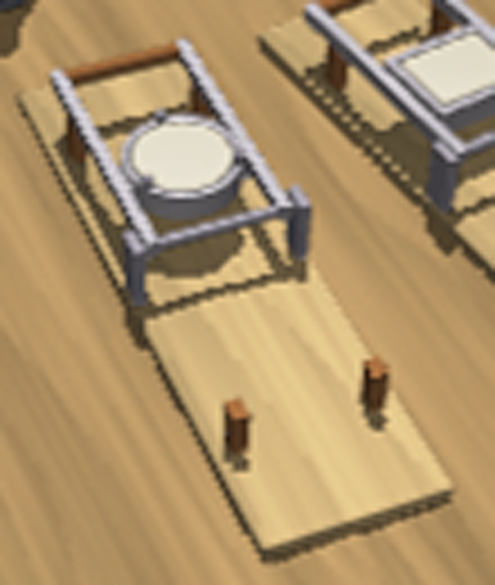

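The crops confirm the nearer mould: a round ivory puck in a round cup. The handle's middle is at about scene (381,217) and side (308,148). Next I'll fit the mould pose with its known dimensions.

```bash
cat > h.py <<'E'
import numpy as np,cv2
from scipy.optimize import least_squares
from scipy.spatial.transform import Rotation as Ro
def proj(P,c):
    q=np.atleast_2d(P)@c["R"].T+c["t"]; q=q@c["intrinsics"].T; return q[:,:2]/q[:,2:]
# mould frame: origin hinge centre at floor, y toward handle, x along hinge
def W(p,P):
    c,s=np.cos(p[2]),np.sin(p[2]);P=np.atleast_2d(P)
    return np.c_[p[0]+c*P[:,0]-s*P[:,1],p[1]+s*P[:,0]+c*P[:,1],P[:,2]]
E
python3 - <<'E'
from h import *
A=np.load("pics/scene0.npz");B=np.load("pics/side0.npz")
s=lambda *q:np.array(q)/5+[265,190]; d=lambda *q:np.array(q)/4.5+[280,135]
# yaw~ handle dir +y => x axis toward +x
P1=[[-.056,-.195,.01],[.056,-.195,.01],[-.056,.195,.01],[.056,.195,.01],[0,.155,.046],[0,.055,.046]]
U1=s((53,137),(60,278),(618,93),(645,235),(582,133),(430,138))
P2=[[-.056,-.195,.01],[.056,-.195,.01],[-.056,.195,.01],[0,.155,.046],[0,.055,.046]]
U2=d((265,548),(452,490),(20,97),(127,60),(182,155))
f=lambda p:np.r_[(proj(W(p,P1),A)-U1).ravel(),(proj(W(p,P2),B)-U2).ravel()]
r=least_squares(f,[.55,0,0],loss='soft_l1');p=r.x
print(p.round(4));print(f(p).reshape(-1,2).round(1).tolist())
print("handle",W(p,[0,.155,.046]),"landing",W(p,[0,-.055,.01]),"handle over",W(p,[0,-.155,.046]))
np.save("p.npy",p)
from plant import bot
S=bot.get_state();R=Ro.from_quat(S['tool_rot']).as_matrix();print(R.round(3).tolist())
E
```

```text
[ 0.4454  0.0243 -0.0445]
[[-0.4, -0.4], [-0.9, -0.0], [0.3, 0.1], [0.4, -0.2], [-0.6, 0.9], [-0.3, 2.1], [-0.7, -0.5], [0.6, -1.4], [-0.5, -1.9], [-1.1, 0.4], [0.1, 1.9]]
handle [[0.45229199 0.17916744 0.046     ]] landing [[ 0.44294563 -0.03062447  0.01      ]] handle over [[ 0.43849499 -0.13052538  0.046     ]]
[[-0.916, 0.4, -0.001], [0.4, 0.916, -0.002], [-0.0, -0.002, -1.0]]
```

```bash
cat >> h.py <<'E'
def go(mp,tilt=0.0):
    """tool-axis rotvec (rad) and shift (mm) from measured pose to a grasp point at mould pt mp=(x,y,z)"""
    from plant import bot
    p=np.load("p.npy");S=bot.get_state();R=Ro.from_quat(S['tool_rot']).as_matrix()
    c,s=np.cos(p[2]),np.sin(p[2])
    y=np.array([-s,c,0]);z=np.array([0,0,-1.]);T=np.c_[np.cross(y,z),y,z]
    if tilt: T=Ro.from_rotvec(np.array([c,s,0])*tilt).as_matrix()@T
    g=W(p,mp)[0]-T[:,2]*-bot.grasp_offset
    print("turn",Ro.from_matrix(R.T@T).as_rotvec().round(3),"shift",(R.T@(g-S['ee_pos'])*1000).round(1),"tcp",S['ee_pos'].round(4),"F",S['wrist_force'].round(1),"t",S['t'],"open",round(float(S['opening']),3),"j",np.round(S['joint_pos'],2))
E
python3 - <<'E'
from h import *
A=np.load("pics/scene0.npz");B=np.load("pics/side0.npz")
Q=lambda c,u,h:(lambda o,d:o+d*(h-o[2])/d[2])(-c["R"].T@c["t"],c["R"].T@np.linalg.inv(c["intrinsics"])@np.r_[u,1])
print(Q(A,(425,213),0),Q(B,(278,133),0),Q(B,(277,98),.132))
go((0,.155,.186))
E
```

```text
[0.42508323 0.34311327 0.        ] [0.42222742 0.33438005 0.        ] [0.42270097 0.32392089 0.132     ]
turn [-0.002 -0.    -0.367] shift [-342.7 -304.1   25.9] tcp [0.2599 0.5951 0.1927] F [-0.1  0.4  0.4] t 0.1 open 1.0 j [-1.23  0.54 -0.    1.54  0.    1.07 -0.07]
```

```bash
python3 -m creep '[[[0,0,-0.13,-30,-27,0,0],[0,0,-0.2,-60,-53,0,0],[0,0,-0.3,-90,-80,0,0],[0,0,-0.367,-120,-107,0,0],[0,0,-0.367,-150,-133,0,0]]]' 40; python3 -c "
from h import *;go((0,.155,.186))"
```

```text
t: 0.52
ee_pos: [0.3447, 0.4115, 0.1931]
tool_rot: [0.02, 1.0, -0.0, -0.0]
wrist_force: [1.2, -0.8, -0.2]
opening: 0.502
turn [-0.001 -0.     0.004] shift [-117.1 -227.7   25.9] tcp [0.3447 0.4115 0.1931] F [ 1.2 -0.8 -0.2] t 0.5167 open 0.502 j [-0.91  0.35 -0.05  1.84  0.02  0.96  0.55]
```

```bash
python3 -m creep '[[[0,0,0,-18,-35,0,0],[0,0,0,-36,-70,0,0],[0,0,0,-54,-105,0,0],[0,0,0,-72,-140,0,0],[0,0,0,-90,-175,0,0]]]'; python3 -m creep '[[[0,0,0,-14,-26,13,0],[0,0,0,-27,-53,26,0],[0,0,0,-27,-53,26,0],[0,0,0,-27,-53,26,0],[0,0,0,-27,-53,26,0]]]'; python3 - <<'E'
from h import *
from plant import bot
go((0,.155,.046))
c=bot.capture("wrist");cv2.imwrite("pics/w1.png",c["color"][:,:,::-1])
p=np.load("p.npy");print("handle px",proj(W(p,[[0,.155,.046],[-.037,.155,.046],[.037,.155,.046]]),c).round(1).tolist())
E
```

```text
t: 0.93
ee_pos: [0.4267, 0.2329, 0.1934]
tool_rot: [0.022, 1.0, -0.0, -0.0]
wrist_force: [1.4, -0.3, -0.0]
opening: 0.498
t: 1.35
ee_pos: [0.4508, 0.1813, 0.1674]
tool_rot: [0.022, 1.0, 0.0, -0.0]
wrist_force: [0.3, -0.3, 0.1]
opening: 0.493
turn [ 0.    -0.001 -0.   ] shift [ -1.7  -2.1 140.1] tcp [0.4508 0.1813 0.1674] F [ 0.3 -0.3  0.1] t 1.35 open 0.493 j [-0.53  0.29  0.06  1.99 -0.02  0.86  1.07]
handle px [[314.4, 185.5], [314.3, 150.0], [314.5, 218.5]]
```

View pics/w1.png

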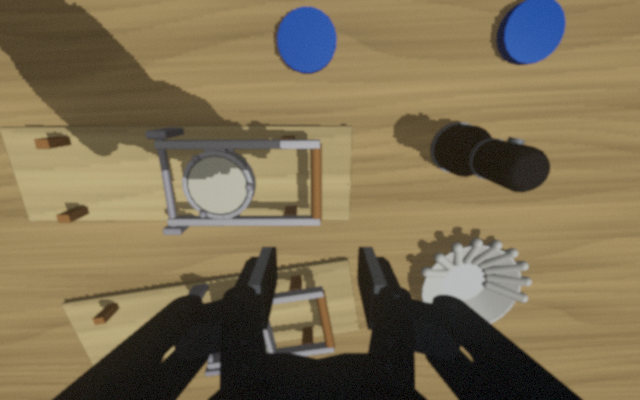

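The wrist view shows the bar at about (316,182), against a prediction of (314,185). That agrees to within 2–3 mm, so I'll descend and grip.

```bash
python3 -m creep '[[[0,0,0,-0.5,-1,30,0],[0,0,0,-1,-1,60,0],[0,0,0,-1,-1,90,0],[0,0,0,-1,-1,115,0],[0,0,0,-1,-1,140,0]]]' && python3 -m creep '[[[0,0,0,0,0,0,0],[0,0,0,0,0,0,-1],[0,0,0,0,0,0,-1],[0,0,0,0,0,0,-1],[0,0,0,0,0,0,-1]]]' 40 && python3 -m creep '[[[0,0,0,0,0,0,-1],[0,0,0,0,0,0,-1],[0,0,0,0,0,0,-1],[0,0,0,0,0,0,-1],[0,0,0,0,0,0,-1]]]' ; python3 -c "
from h import *;go((0,.155,.046))
for a in np.arange(.15,1.951,.15):
  print(round(a,2),'y',round(155*(np.cos(a)-1),0),'z',round(-155*np.sin(a),0))"
```

```text
t: 1.82
ee_pos: [0.4516, 0.1815, 0.0265]
tool_rot: [0.021, 1.0, 0.001, 0.0]
wrist_force: [-0.3, -0.3, 0.9]
opening: 0.497
t: 2.23
ee_pos: [0.4532, 0.1805, 0.029]
tool_rot: [0.022, 1.0, 0.001, 0.001]
wrist_force: [0.7, 0.1, -0.1]
opening: 0.005
t: 2.65
ee_pos: [0.452, 0.1797, 0.0276]
tool_rot: [0.022, 1.0, -0.0, 0.0]
wrist_force: [-0.3, -0.3, -0.1]
opening: 0.002
turn [-0.  0. -0.] shift [-0.3 -0.5  0.3] tcp [0.452  0.1797 0.0276] F [-0.3 -0.3 -0.1] t 2.65 open 0.002 j [-0.51  0.53  0.05  2.07 -0.04  0.54  1.1 ]
0.15 y -2.0 z -23.0
0.3 y -7.0 z -46.0
0.45 y -15.0 z -67.0
0.6 y -27.0 z -88.0
0.75 y -42.0 z -106.0
0.9 y -59.0 z -121.0
1.05 y -78.0 z -134.0
1.2 y -99.0 z -144.0
1.35 y -121.0 z -151.0
1.5 y -144.0 z -155.0
1.65 y -167.0 z -155.0
1.8 y -190.0 z -151.0
1.95 y -212.0 z -144.0
```

The fingers shut fully, so they hold no bar. I'll look.

```bash
python3 - <<'E'
from h import *
from plant import bot
c=bot.capture("side");d=bot.capture("wrist")
p=np.load("p.npy");S=bot.get_state();print(proj(S['ee_pos'],c),proj(W(p,[0,.155,.046]),c),proj(S['ee_pos'],d))
a=cv2.resize(c["color"][80:230,230:400,::-1],None,fx=3,fy=3,interpolation=cv2.INTER_CUBIC)
cv2.imwrite("pics/s2.png",np.hstack([a,cv2.resize(d["color"][100:350,180:410,::-1],(290,450))[:450]]))
E
```

```text
[[307.04862172 153.76710159]] [[307.14028841 148.75898436]] [[316.09760213 231.51163866]]
```

View pics/s2.png

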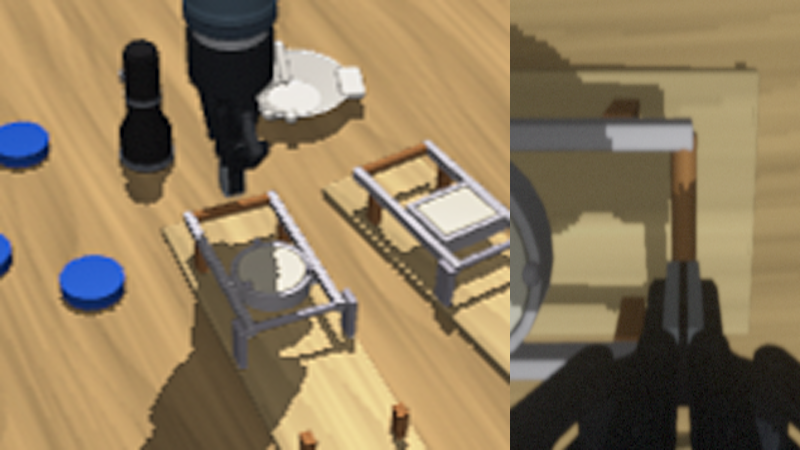

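The side view puts the visible fingertip at about (307,144), where the TCP should project to row 154. In the wrist view the tip is near (316,245), against a projected 231. So the shut fingertips look higher than expected, above the bar. I'll quantify the gap.

```bash
python3 - <<'E'
from h import *
from plant import bot
c=bot.capture("side");d=bot.capture("wrist");S=bot.get_state()
for o in (0,.01,.02,.03,.04):
  P=S['ee_pos']+[0,0,o]; print(o,proj(P,c).round(1),proj(P+[.011,0,0],d).round(1),proj(P-[.011,0,0],d).round(1))
p=np.load("p.npy")
print("bar wrist px",proj(W(p,[[0,.155,.046],[-.037,.155,.046],[-.037,.155,.052]]),d).round(1).tolist(), -d["R"].T@d["t"],d["R"].round(3).tolist())
E
```

```text
0 [[307.  153.8]] [[316.9 246.6]] [[315.4 215.9]]
0.01 [[307. 151.]] [[316.9 253.8]] [[315.3 221.8]]
0.02 [[307.  148.3]] [[316.9 261.7]] [[315.2 228.3]]
0.03 [[306.9 145.5]] [[316.9 270.5]] [[315.1 235.5]]
0.04 [[306.9 142.7]] [[316.9 280.3]] [[315.  243.6]]
bar wrist px [[315.3, 244.7], [315.1, 185.0], [315.1, 187.9]] [0.37161077 0.18369965 0.20818349] [[0.045, 0.999, 0.001], [0.949, -0.043, 0.312], [0.311, -0.013, -0.95]]
```

```bash
python3 - <<'E'
from h import *
A=np.load("pics/scene0.npz");B=np.load("pics/side0.npz");P=np.array([.2599,.5951,.1927])
y=np.array([.4,.916,0])*.0425
for o in(0,.013,.03,.045):
  print(o,[proj(P+k*y+[0,0,o],A).round(0).tolist() for k in(-1,0,1)],[proj(P+k*y+[0,0,o],B).round(0).tolist() for k in(-1,0,1)])
a=cv2.imread("pics/scene0.png")[70:140,470:550];b=cv2.imread("pics/side0.png")[0:60,150:220]
cv2.imwrite("pics/c3.png",np.hstack([cv2.resize(a,(400,350)),cv2.resize(b,(400,350))]))
E
```

```text
0 [[[485.0, 129.0]], [[498.0, 131.0]], [[511.0, 134.0]]] [[[190.0, 53.0]], [[193.0, 46.0]], [[195.0, 39.0]]]
0.013 [[[486.0, 126.0]], [[499.0, 129.0]], [[512.0, 131.0]]] [[[189.0, 49.0]], [[192.0, 42.0]], [[194.0, 35.0]]]
0.03 [[[487.0, 122.0]], [[501.0, 125.0]], [[514.0, 128.0]]] [[[188.0, 44.0]], [[191.0, 37.0]], [[193.0, 30.0]]]
0.045 [[[489.0, 119.0]], [[502.0, 122.0]], [[515.0, 124.0]]] [[[187.0, 39.0]], [[190.0, 32.0]], [[193.0, 25.0]]]
```

View pics/c3.png

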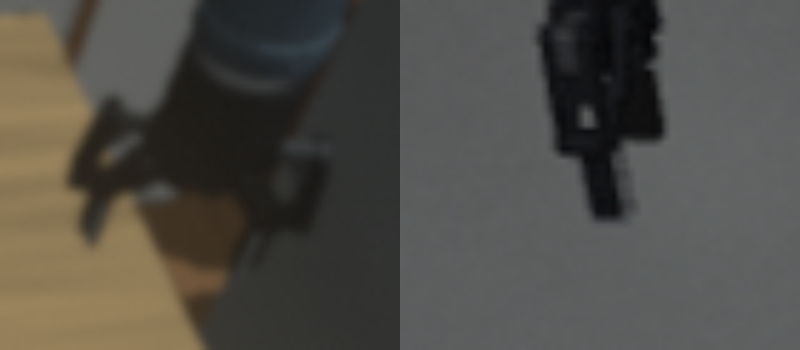

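Both views agree that the real fingertips are about 33 mm short of the reported TCP (shut, after allowing for the 13 mm swing). So I need to go about 30 mm lower. I'll open, descend that far and grip.

```bash
python3 -m creep '[[[0,0,0,0,0,-8,0],[0,0,0,0,0,-8,0],[0,0,0,0,0,-8,0],[0,0,0,0,0,-8,0],[0,0,0,0,0,-8,0]]]' 40 && python3 -m creep '[[[0,0,0,0,0,8,0],[0,0,0,0,0,16,0],[0,0,0,0,0,24,0],[0,0,0,0,0,32,0],[0,0,0,0,0,38,0]]]' && python3 -m creep '[[[0,0,0,0,0,0,0],[0,0,0,0,0,0,-1],[0,0,0,0,0,0,-1],[0,0,0,0,0,0,-1],[0,0,0,0,0,0,-1]]]' ; python3 -c "
from h import *;go((0,.155,.046))"
```

```text
t: 3.27
ee_pos: [0.452, 0.1797, 0.0355]
tool_rot: [0.022, 1.0, 0.0, 0.0]
wrist_force: [-0.3, 0.4, -0.4]
opening: 0.5
t: 3.68
ee_pos: [0.4513, 0.1794, -0.0039]
tool_rot: [0.022, 1.0, -0.0, -0.001]
wrist_force: [0.5, -0.1, 0.1]
opening: 0.499
t: 4.1
ee_pos: [0.4524, 0.18, -0.0021]
tool_rot: [0.022, 1.0, 0.0, 0.0]
wrist_force: [-0.1, -0.4, 0.3]
opening: 0.121
turn [ 0.001  0.001 -0.   ] shift [ -0.   -0.9 -29.4] tcp [ 0.4524  0.18   -0.0021] F [-0.1 -0.4  0.3] t 4.1 open 0.121 j [-0.5   0.59  0.04  2.08 -0.05  0.47  1.1 ]
```

Gripped: opening is 0.12, matching the 12 mm bar. Now I'll swing the tray along its arc.

```bash
python3 -m creep '[[[0,0,0,0,-1,-15,-1],[0,0,0,0,-5,-38,-1],[0,0,0,0,-12,-60,-1],[0,0,0,0,-23,-81,-1],[0,0,0,0,-36,-100,-1]]]'; python3 -c "
from h import *;go((0,.155*np.cos(.7),.046+.155*np.sin(.7)))
a0=.7
for a in np.arange(.85,1.85,.15):
  print(round(a,2),'y',round(155*(np.cos(a)-np.cos(a0)),0),'z',round(-155*(np.sin(a)-np.sin(a0)),0))"
```

```text
t: 4.52
ee_pos: [0.4509, 0.1456, 0.0992]
tool_rot: [0.021, 1.0, 0.001, 0.001]
wrist_force: [2.1, 1.0, -2.5]
opening: 0.118
turn [0.003 0.002 0.002] shift [  0.1  -2.7 -28. ] tcp [0.4509 0.1456 0.0992] F [ 2.1  1.  -2.5] t 4.5167 open 0.118 j [-0.45  0.38  0.06  2.08 -0.04  0.68  1.16]
0.85 y -16.0 z -17.0
1.0 y -35.0 z -31.0
1.15 y -55.0 z -42.0
1.3 y -77.0 z -49.0
1.45 y -100.0 z -54.0
1.6 y -123.0 z -55.0
1.75 y -146.0 z -53.0
```

```bash
python3 -m creep '[[[0,0,0,0,-16,-17,-1],[0,0,0,0,-35,-31,-1],[0,0,0,0,-55,-42,-1],[0,0,0,0,-77,-49,-1],[0,0,0,0,-100,-54,-1]]]'; python3 -m creep '[[[0,0,0,0,-9,-1,-1],[0,0,0,0,-18,-1,-1],[0,0,0,0,-27,-1,-1],[0,0,0,0,-36,0,-1],[0,0,0,0,-36,0,-1]]]'; python3 - <<'E'
from h import *
from plant import bot
a=1.68;go((0,.155*np.cos(a),.046+.155*np.sin(a)))
c=bot.capture("side");cv2.imwrite("pics/s3.png",cv2.resize(c["color"][40:270,200:460,::-1],None,fx=2.3,fy=2.3))
E
```

```text
t: 4.93
ee_pos: [0.4471, 0.0467, 0.1547]
tool_rot: [0.021, 1.0, 0.002, 0.002]
wrist_force: [-2.3, 4.1, 7.7]
opening: 0.12
t: 5.35
ee_pos: [0.4454, 0.0061, 0.1534]
tool_rot: [0.024, 1.0, 0.0, 0.001]
wrist_force: [-3.7, -1.3, 17.5]
opening: 0.117
turn [ 0.     0.003 -0.003] shift [  0.8   1.3 -28. ] tcp [0.4454 0.0061 0.1534] F [-3.7 -1.3 17.5] t 5.35 open 0.117 j [-0.23  0.24  0.13  2.1  -0.04  0.79  1.45]
```

View pics/s3.png

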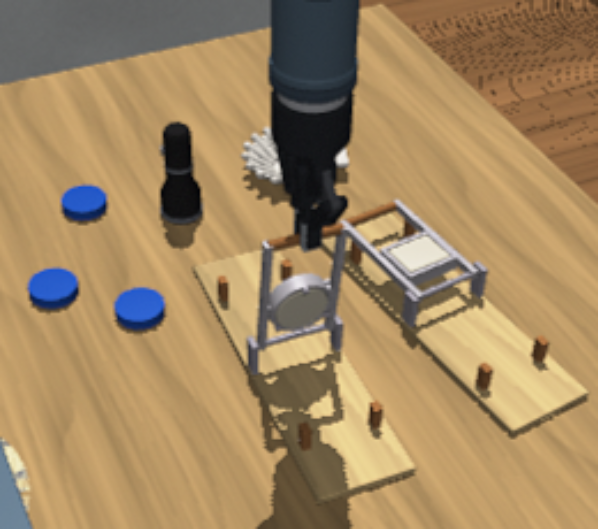

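The tray stands upright, just past the top, with the puck still in its cup. Now I'll release it and pull up.

```bash
python3 -m creep '[[[0,0,0,0,0,0,0.3],[0,0,0,0,0,0,0.3],[0,0,0,0,0,-35,0.3],[0,0,0,0,0,-70,0.3],[0,0,0,0,0,-80,0.3]]]'; python3 -m creep '[[[0,0,0,0,0,0,0.2],[0,0,0,0,0,0,0.2],[0,0,0,0,0,0,0.2],[0,0,0,0,0,0,0.2],[0,0,0,0,0,0,0]]]';python3 - <<'E'
from h import *
from plant import bot
go((0,-.155,.046))
c=bot.capture("side");cv2.imwrite("pics/s4.png",cv2.resize(c["color"][70:270,250:460,::-1],None,fx=2.8,fy=2.8))
p=np.load("p.npy");print(proj(W(p,[[0,-.155,.046],[0,-.055,.0175]]),c))
E
```

```text
t: 5.82
ee_pos: [0.4466, 0.008, 0.2356]
tool_rot: [0.022, 1.0, 0.0, 0.003]
wrist_force: [0.7, 0.0, 1.2]
opening: 0.653
t: 6.23
ee_pos: [0.4435, 0.0078, 0.2304]
tool_rot: [0.022, 1.0, -0.0, -0.001]
wrist_force: [0.2, 0.4, 0.2]
opening: 0.501
turn [-0.001 -0.002 -0.   ] shift [  -1.6 -138.3  203.1] tcp [0.4435 0.0078 0.2304] F [0.2 0.4 0.2] t 6.2333 open 0.501 j [-0.24  0.13  0.13  2.02 -0.02  0.99  1.43]
[[353.7331588  227.32880513]
 [336.58709564 206.88677194]]
```

View pics/s4.png

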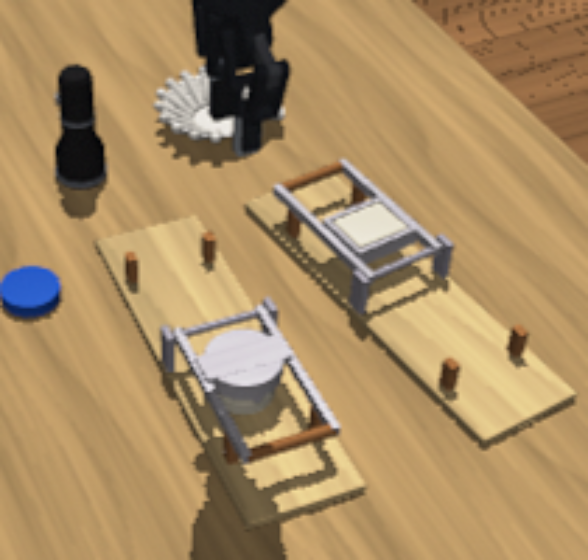

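The tray lies turned over, with its handle at crop (290,440) and the cup at (245,365). Whether the puck has dropped below the cup isn't clear, so I'll check colours in the pixels.

```bash
python3 - <<'E'
from h import *
from plant import bot
c=bot.capture("side");p=np.load("p.npy");I=c["color"]
th=np.linspace(0,6.28,40)
def band(z,r): return proj(W(p,np.c_[r*np.cos(th),-.055+r*np.sin(th),z+0*th]),c)
for z,r in((.01,.03),(.025,.03),(.036,.036),(.06,.036)): b=band(z,r);print(z,"rows",b[:,1].min().round(1),b[:,1].max().round(1),"cols",b[:,0].min().round(1),b[:,0].max().round(1))
for r in range(186,224): print(r,I[r,330].tolist(),I[r,336].tolist(),I[r,342].tolist())
E
```

```text
0.01 rows 200.5 217.7 cols 324.7 348.2
0.025 rows 196.4 213.6 cols 324.8 348.5
0.036 rows 191.8 212.4 cols 322.5 351.1
0.06 rows 185.0 205.7 cols 322.6 351.7
186 [156, 135, 103] [229, 200, 140] [200, 171, 118]
187 [235, 207, 144] [218, 196, 166] [213, 185, 137]
188 [222, 202, 172] [215, 211, 222] [199, 188, 179]
189 [214, 210, 221] [216, 212, 219] [223, 218, 226]
190 [218, 213, 221] [219, 214, 220] [218, 212, 220]
191 [220, 217, 222] [218, 214, 220] [215, 210, 216]
192 [220, 217, 222] [219, 213, 220] [217, 210, 218]
193 [219, 214, 221] [215, 209, 216] [220, 215, 221]
194 [218, 212, 219] [218, 211, 219] [218, 213, 219]
195 [213, 207, 215] [219, 212, 219] [217, 212, 219]
196 [219, 213, 219] [218, 213, 219] [219, 213, 219]
197 [219, 213, 220] [217, 211, 218] [220, 216, 221]
198 [217, 212, 218] [218, 212, 219] [221, 217, 222]
199 [215, 209, 216] [220, 214, 221] [220, 214, 220]
200 [217, 212, 218] [220, 216, 221] [207, 203, 209]
201 [220, 216, 221] [219, 214, 220] [217, 211, 218]
202 [221, 217, 222] [208, 203, 210] [220, 215, 221]
203 [220, 215, 221] [221, 217, 222] [219, 215, 220]
204 [2
[... 222 characters left out ...]
1, 83] [85, 82, 85]
209 [90, 88, 92] [89, 87, 92] [88, 85, 88]
210 [89, 87, 91] [92, 89, 93] [88, 85, 89]
211 [97, 93, 92] [92, 89, 92] [88, 85, 89]
212 [115, 111, 98] [97, 94, 94] [90, 87, 93]
213 [106, 103, 92] [116, 111, 100] [90, 87, 88]
214 [100, 96, 91] [121, 116, 105] [99, 96, 86]
215 [103, 100, 98] [111, 107, 97] [107, 104, 95]
216 [95, 92, 93] [112, 108, 97] [111, 105, 92]
217 [92, 90, 94] [109, 104, 91] [110, 95, 70]
218 [94, 91, 95] [106, 93, 67] [111, 94, 64]
219 [94, 91, 96] [109, 93, 64] [113, 96, 66]
220 [87, 85, 88] [106, 91, 63] [115, 98, 69]
221 [78, 77, 80] [103, 88, 62] [115, 98, 69]
222 [74, 72, 75] [103, 89, 61] [112, 97, 67]
223 [75, 69, 65] [103, 88, 60] [108, 92, 65]
```

At column 336, rows 213–217 are ivory below the grey cup wall, and the lower edge at 217.5 matches a puck lying on the board (predicted 217.7). The puck has dropped. Next I'll go to the handle on the far side.

```bash
python3 -m creep '[[[0,0,0,0,-34,0,0],[0,0,0,-1,-69,0,0],[0,0,0,-1,-104,0,0],[0,0,0,-1,-138,10,0],[0,0,0,-1,-138,40,0]]]'; python3 -m creep '[[[0,0,0,0,0,35,0],[0,0,0,0,0,70,0],[0,0,0,0,0,70,0],[0,0,0,0,0,70,0],[0,0,0,0,0,70,0]]]'; python3 -c "
from h import *;go((0,-.155,.017))
from plant import bot
c=bot.capture('wrist');I=c['color'];p=np.load('p.npy');u=proj(W(p,[[0,-.155,.046],[-.03,-.155,.046]]),c);print(u)
r=int(u[1,1]);print([(x,I[r,x].tolist()) for x in range(int(u[1,0])-24,int(u[1,0])+25,3)])"
```

```text
t: 6.75
ee_pos: [0.4414, -0.1379, 0.1943]
tool_rot: [0.027, 1.0, -0.002, 0.004]
wrist_force: [1.5, 0.2, -0.6]
opening: 0.501
t: 7.17
ee_pos: [0.4402, -0.1303, 0.1228]
tool_rot: [0.022, 1.0, -0.0, 0.001]
wrist_force: [0.5, 0.3, -0.1]
opening: 0.497
turn [-0.     0.001 -0.   ] shift [  1.8  -0.3 124.5] tcp [ 0.4402 -0.1303  0.1228] F [ 0.5  0.3 -0.1] t 7.1667 open 0.497 j [-0.01  0.32  0.24  2.1  -0.11  0.73  1.82]
[[315.95059814 194.86085435]
 [315.90787412 161.85397544]]
[(291, [174, 158, 115]), (294, [165, 149, 106]), (297, [106, 92, 68]), (300, [101, 90, 64]), (303, [102, 91, 62]), (306, [104, 94, 67]), (309, [159, 142, 101]), (312, [98, 77, 51]), (315, [124, 87, 54]), (318, [144, 104, 60]), (321, [135, 98, 60]), (324, [132, 109, 70]), (327, [172, 156, 115]), (330, [174, 157, 116]), (333, [174, 157, 116]), (336, [172, 156, 112]), (339, [175, 158, 117])]
```

The bar is at about column 318, against a predicted 316, so it is aligned. I'll descend and grip.

```bash
python3 -m creep '[[[0,0,0,1,0,30,0],[0,0,0,1,1,60,0],[0,0,0,1,1,90,0],[0,0,0,1,1,110,0],[0,0,0,1,1,123,0]]]'; python3 -m creep '[[[0,0,0,0,0,0,0],[0,0,0,0,0,0,-1],[0,0,0,0,0,0,-1],[0,0,0,0,0,0,-1],[0,0,0,0,0,0,-1]]]' 40 ; python3 -c "
from h import *;go((0,-.155,.017))"
```

```text
t: 7.63
ee_pos: [0.4393, -0.1289, -0.0015]
tool_rot: [0.022, 1.0, 0.0, 0.001]
wrist_force: [-1.0, -0.2, 1.4]
opening: 0.498
t: 8.05
ee_pos: [0.44, -0.1298, 0.0003]
tool_rot: [0.023, 1.0, -0.0, 0.002]
wrist_force: [-1.1, -2.1, 7.7]
opening: 0.119
turn [-0.001  0.004 -0.001] shift [ 1.5 -0.8  2. ] tcp [ 4.400e-01 -1.298e-01  3.000e-04] F [-1.1 -2.1  7.7] t 8.05 open 0.119 j [ 0.06  0.56  0.16  2.16 -0.2   0.43  1.9 ]
```

```bash
python3 -m creep '[[[0,0,0,0,1,-15,-1],[0,0,0,0,5,-38,-1],[0,0,0,0,12,-60,-1],[0,0,0,0,23,-81,-1],[0,0,0,0,36,-100,-1]]]';  python3 -m creep '[[[0,0,0,0,16,-17,-1],[0,0,0,0,35,-31,-1],[0,0,0,0,55,-42,-1],[0,0,0,0,77,-49,-1],[0,0,0,0,100,-54,-1]]]'; python3 - <<'E'
from h import *
from plant import bot
go((0,-.155*np.cos(1.45),.017+.155*np.sin(1.45)))
c=bot.capture("side");cv2.imwrite("pics/s5.png",cv2.resize(c["color"][40:270,200:460,::-1],None,fx=2.3,fy=2.3))
a0=1.45
for a in (1.6,1.75,1.9,2.05,2.2): print(a,155*(np.cos(a0)-np.cos(a)),155*(np.sin(a0)-np.sin(a)))
a0=2.2
for a in (2.35,2.5,2.65,2.8,2.95,3.06,3.14): print(a,155*(np.cos(a0)-np.cos(a)),155*(np.sin(a0)-np.sin(a)))
E
```

```text
t: 8.47
ee_pos: [0.4414, -0.0957, 0.1013]
tool_rot: [0.024, 1.0, -0.001, 0.002]
wrist_force: [2.5, -4.2, -1.2]
opening: 0.117
t: 8.88
ee_pos: [0.4458, 0.0051, 0.1563]
tool_rot: [0.024, 1.0, -0.001, 0.002]
wrist_force: [0.2, -3.3, 2.8]
opening: 0.115
turn [-0.001  0.005 -0.003] shift [1.3 0.5 4.1] tcp [0.4458 0.0051 0.1563] F [ 0.2 -3.3  2.8] t 8.8833 open 0.115 j [-0.3   0.24  0.22  2.11 -0.07  0.8   1.48]
1.6 23.203855208641592 -1.0633948606070782
1.75 46.3060678776131 1.3526918453659909
1.9 68.78781211578485 7.194000019276971
2.05 90.1441964153323 16.329346472653015
2.2 109.89560242652043 28.55357101878975
2.35 17.702853725322267 15.038572909455592
2.5 32.95958723519612 32.5537602559232
2.65 45.42756718655571 52.15220869210466
2.8 54.8267896290634 73.39377931787118
2.95 60.94616829018179 95.80143225107726
3.06 63.26666751140862 112.68410906919476
3.14 63.78213024319002 125.07008138998101
```

View pics/s5.png

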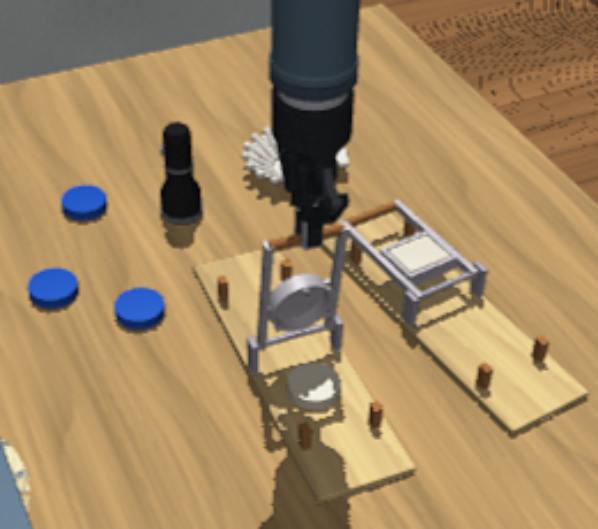

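The puck lies flat on the board at crop (314,385), and the raised cup is empty. I'll lower the tray onto its starting side.

```bash
python3 -m creep '[[[0,0,0,0,23,-1,-1],[0,0,0,0,46,1,-1],[0,0,0,0,69,7,-1],[0,0,0,0,90,16,-1],[0,0,0,0,110,29,-1]]]';  python3 -m creep '[[[0,0,0,0,18,15,-1],[0,0,0,0,33,33,-1],[0,0,0,0,45,52,-1],[0,0,0,0,55,73,-1],[0,0,0,0,61,96,-1]]]';python3 -m creep '[[[0,0,0,0,1,8,-1],[0,0,0,0,2,16,-1],[0,0,0,0,3,22,-1],[0,0,0,0,3,25,-1],[0,0,0,0,3,26,-1]]]'; python3 -c "
from h import *
go((0,.155,.017))"
```

```text
t: 9.35
ee_pos: [0.4505, 0.1188, 0.1254]
tool_rot: [0.022, 1.0, 0.001, 0.002]
wrist_force: [1.5, -0.1, 1.6]
opening: 0.115
t: 9.77
ee_pos: [0.4528, 0.1781, 0.0279]
tool_rot: [0.022, 1.0, -0.0, 0.001]
wrist_force: [1.6, -5.1, -0.9]
opening: 0.117
t: 10.18
ee_pos: [0.4529, 0.1801, 0.0032]
tool_rot: [0.023, 1.0, 0.0, 0.0]
wrist_force: [-4.2, -6.2, 26.2]
opening: 0.118
turn [ 0.     0.001 -0.001] shift [ 0.6 -1.   4.9] tcp [0.4529 0.1801 0.0032] F [-4.2 -6.2 26.2] t 10.1833 open 0.118 j [-0.55  0.58  0.09  2.08 -0.11  0.48  1.16]
```

The tray is seated and pressing on its blocks. I'll open and retreat straight up.

```bash
python3 -m creep '[[[0,0,0,0,0,-2,0],[0,0,0,0,0,-2,0],[0,0,0,0,0,-2,0],[0,0,0,0,0,-2,0],[0,0,0,0,0,-2,0]]]';  python3 -m creep '[[[0,0,0,0,0,-20,0],[0,0,0,0,0,-50,0],[0,0,0,0,0,-85,0],[0,0,0,0,0,-120,0],[0,0,0,0,0,-155,0]]]';python3 -m creep '[[[0,0,0,0,0,-40,0],[0,0,0,0,0,-40,0],[0,0,0,0,0,-40,0],[0,0,0,0,0,-40,0],[0,0,0,0,0,-40,0]]]'; python3 - <<'E'
from h import *
from plant import bot
c=bot.capture("side");cv2.imwrite("pics/s6.png",cv2.resize(c["color"][70:270,220:460,::-1],None,fx=2.8,fy=2.8))
p=np.load("p.npy");s=bot.get_state();print(s['t'],s['wrist_force'],(proj(W(p,[[0,.155,.046],[0,-.055,.025]]),c)-[220,70])*2.8)
E
```

```text
t: 10.6
ee_pos: [0.4519, 0.1809, 0.0036]
tool_rot: [0.022, 1.0, 0.0, -0.0]
wrist_force: [0.3, 0.2, 0.6]
opening: 0.499
t: 11.02
ee_pos: [0.4515, 0.1805, 0.16]
tool_rot: [0.022, 1.0, -0.0, -0.0]
wrist_force: [0.7, 0.2, 0.1]
opening: 0.5
t: 11.43
ee_pos: [0.4509, 0.1802, 0.1971]
tool_rot: [0.022, 1.0, -0.001, -0.001]
wrist_force: [-0.2, 0.2, -0.9]
opening: 0.498
11.4833 [-0.18240126  0.80522712 -0.22565807] [[243.99280754 220.52515619]
 [326.72360519 377.58934457]]
```

View pics/s6.png

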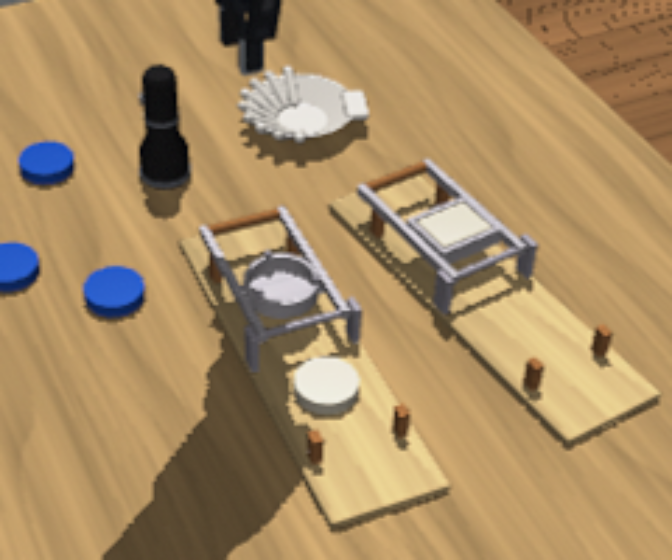

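The tray is back with its open side up and its handle at crop (244,220), as predicted. The puck's top is at (327,380), against a predicted (327,378), lying flat on the landing point. The bystanders haven't moved and the robot is clear, so I'll hand in.

```bash
python3 -c "
from plant import bot
print(bot.close_job())"
```

```text
the job is handed in; nothing more can be done
None
```

The puck is out of its mould and lying flat on the board, and the empty round tray is back open side up. I handed the job in at about 11.5 s of the 54 s allowed; no verdict is reported.

- **Method:** I swung the round tray by its handle to just past upright and let it drop. The puck came out on the first rap. I then gripped the handle on the far side, swung the empty tray back and lowered it onto its blocks.
- **Last checks:** In the final side picture the puck's top is within about 1 pixel (roughly 2–3 mm) of the predicted landing point. The tray handle is at its starting place, and the oblong mould, dive light and shell dish look unmoved. The gripper is well clear above the mould with no real wrist force. The snorkel was outside that picture, but the arm never went near it.
- **What disagreed:** The first grip closed on nothing. The cameras showed the real fingertips about 30 mm short of the reported tool position, so I went about 30 mm lower for both grips, and both then held the bar.
- **Contact force:** When I lowered the tray at the end, the wrist force reached about 26 N as it seated, and that cleared when I let go.

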